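# Hang the drip tray on the shelf's twin pins

### The job

Pick up the steel drip tray that lies on the ledge by its upright tab and hang it on the grey shelf, so that both pins come up through its two holes and it sits flush on the pin strip; then let go of it. The pin strip can be shifted along the shelf and nobody has noted where it stands, so feel for the pins gently and never force the tray onto them (a hard shove would break the plastic). Leave everything else where it is.

Things in the scene. Friction and masses are not known exactly. Their poses are not given: they have to be found in the camera images.
- tray_tab (a point): Middle of the upright grey plastic tab on the centre of the loose steel drip tray (0.2 to 0.42 kg). Tab 50 mm along x, 12 mm thick along y (grasp it with fingers closing along y). This point is 32 mm above the tray's underside, the tab's top 52 mm above it. Axes are the tray's, z up.
- tray_hole (a point): Centre of the tray's underside at the +y hole (x 0, y +60 mm from the tab). The tray is a plate 70 mm along x, 180 along y, 6 thick, with rims 6 mm higher along both long edges. The other hole is at y -60. Holes go through, 12 mm along x and 10.5 along y. The tray may hang either way round.
- shelf: Grey plastic shelf clamped to the tiled upstand at the back of the ledge, fixed. Origin at ledge level under the board's centre; board 170 mm along x, 420 along y, its top 90 mm above the origin. It carries the white pin strip: 50 mm along x, 180 along y, 15 high, with two upright 8 mm steel pins 120 mm apart along y.
- pin_place (a point): Middle of the strip's range, at the height of its top face (105 mm above the ledge), where the tray's underside must rest; axes are the shelf's. Pins stand 16 mm above this face, tips slightly rounded. The strip is clamped at an unknown shift of up to 15 mm either way along y from this point (none along x, not turned): find the pins by feel.
- brush: Green nail brush lying on the shelf behind the strip, 38 x 90 x 47 mm, loose; origin under its centre. Leave alone.
- bottle: Blue squeeze bottle standing on the shelf's +y end, 56 mm across, 150 mm high; origin under its centre. Leave alone.
- jar: Closed amber glass jar standing on the shelf's -y end, 62 mm across, 75 mm high; origin under its centre. Leave alone.
- scoop: White plastic measuring scoop on the ledge, cup 60 mm across and 35 mm high, handle 75 mm long to its -x; origin under the cup's centre. Leave alone.
- tin: Stainless steel peg tin on the ledge, 68 mm across, 70 mm high; origin under its centre. Leave alone.
- dish: White ceramic soap dish on the ledge, 100 mm across, 35 mm high; origin under its centre. Leave alone.
Not all that is in view belongs to the job. What is shaped like the part that bears tray_tab but brown is not meant.

How it is judged (in metres and radians):
On the way:
1. the tray has been lifted clear of the ledge (height (world z) of tray_tab above 0.09 m), for 0.2 s.
At the end, for the whole second after the job is handed in: The tray lies flush on the pin strip with a pin through each hole: its underside within 3 mm of the strip's top face, level within 0.04 rad, its centre within 6 mm across and 18 mm along of the middle of the strip's range, parallel to the strip within 0.08 rad, at rest and released (z of tray_tab in the frame of pin_place between 0.0285 and 0.0345 m and x of tray_tab in the frame of pin_place between -0.006 and 0.006 m and y of tray_tab in the frame of pin_place between -0.018 and 0.018 m and angle between tray_tab's own z axis and vertical below 0.04 rad and angle between the y axis of tray_tab and the y axis of pin_place, either way round below 0.08 rad); the robot touches nothing.
It fails at once if the tray is pressed against the pins, strip or shelf with more than 40 N (contact force between tray and shelf above 40 N).
It fails at once if another thing is shifted by more than 25 mm (distance of any of brush, bottle, jar, scoop, tin, dish from where it was at the start of the episode above 0.025 m).
It fails at once if another thing is tipped over (angle between any of brush, bottle, jar, scoop, tin, dish's own z axis and vertical above 0.5 rad).
It fails at once if the robot pushes on the shelf with more than 40 N (contact force between the arm and shelf above 40 N).
It also fails if it takes over 72 s, if anything falls off the work surface, if the arm or the gripper's body presses on something with over 40 N, if the wrist force passes 120 N, or if a joint passes its speed limit or range.

### The arm

A 6-joint arm with a two-finger parallel gripper is mounted at the origin on the work surface. World frame = base frame: x ahead of the robot, y to its left, z up, the work surface at z = 0. Lengths are in m, angles in degrees, forces in N, time in s.
With the tool pointing down it reaches from about 0.35 to 0.775 m from the base axis. Payload 5.5 kg.
Tool frame: the origin (TCP) lies on the centre line of the jaws, within the pads' length; the fingertips stand 14 mm ahead of it and the grasp point (between the pads) lies 5 mm behind it; z points along the fingers, y is the line along which they close (so a half turn about z gives the same grasp; the last joint's range is limited). The gripper opens to 85 mm and grips with 20 to 120 N. Pads are 22 mm wide; open, the fingers measure 114 mm over their backs; the gripper's body (76 mm by 85 mm) begins 54 mm behind the grasp point. The pads swing forward as they close: fully open they stand 13 mm farther back than shut.
Start: joints at [68.262, 17.945, 2.641, 74.691, 0, 82.002], TCP at [0.137, 0.559, 0.245] pointing down, gripper open.
Joint ranges: [-158.12, 158.12], [-49.38, 96.58], [-58.88, 72.47], [-126.05, 133.96], [-84.25, 85.87], [-180, 180]. Speed limits (degrees/s): [147.25, 147.25, 180, 180, 180, 180].

### API

Orientations are given as [roll, pitch, yaw] about the fixed x, y, z axes, in that order (R = Rz(yaw) Ry(pitch) Rx(roll)).
In Python, from rig import env, claw, sensors, vision gives the robot as it stands. Calls block until the motion is done:
- env.move_ptp(position, orientation): joint-space move of the TCP to a pose.
- env.move_straight(position, attitude=None, rate=0.15, until_force=None): straight line of the TCP; attitude=None keeps the orientation; rate is the mean speed in m/s. With until_force (N) it stops when the force on the tool has changed by that much, and returns True; else False.
- env.movej(angles): joint-space move.
- claw.gripper_to(opening, force=None): finger opening in m; force is the grip in N (None keeps the last); returns when the fingers have stopped.
- env.dwell(seconds).
- env.solve_ik(position, orientation): joint angles nearest the present ones, or None.
- sensors.get_state(): the state.
- vision.read_camera(name): name is "scene" or "top"; returns (picture, depth): 420x560x3 uint8, red, green, blue; 420x560 float32, m along the optical axis (not along the pixel's ray), 0 where there is no reading.
- vision.calibration(name): a dict with "fx", "fy", "cx", "cy" (pixels), "dist_coeffs" ([k1, k2, p1, p2, k3] as OpenCV has them; the pictures are not rectified), "xyz" and "attitude" of the camera in the world. Camera axes: x right, y down, z forward; pixel columns grow to the right and rows downward; lengths in m; the calibration is good to about 2 mm. A picture is of the moment at which its call begins. calibration takes no time and is no camera call.
A pose or a line that the arm cannot do raises env.IKError and nothing moves.
- env.finish_job(): hands the job in; it is judged then, once.
The state is a dict: "time_s": time; "joints": joint angles; "joint_vel": joint speeds; "tau": joint torques, N m; "tool_pos": TCP position; "tcp_rot": TCP orientation; "contact_force": force on the tool from outside, world axes, zero at the start; "ft_torque": the same for the moment, N m; "opening": finger opening in m; "grip_force": force on a finger pad.
Only numpy, scipy, OpenCV 4.12 (cv2) and the standard library are available. Lean on these libraries where they do the work, as an engineer would, in place of code of your own. Each camera call takes 0.05 s, during which the arm holds its last target. There are 200 camera calls.

## Working session

There is one attempt and no reset: what is moved stays moved. The work goes in short steps, each a Python script; the robot and the scene stay as the last script left them, time stands still between calls to the robot, and variables do not carry over. Pictures are saved under pics/ and viewed, at most 10 in all, crops included, and the job is handed in when it is done.

```bash
mkdir -p pics; ls
cat > h.py <<'E'
import numpy as np, cv2
from scipy.spatial.transform import Rotation as R
from rig import env, claw, sensors, vision
def cam(n):
    c=vision.calibration(n); K=np.array([[c['fx'],0,c['cx']],[0,c['fy'],c['cy']],[0,0,1.]])
    return K,np.array(c['dist_coeffs'],float),np.array(c['xyz'],float),R.from_euler('xyz',c['attitude'],degrees=True).as_matrix()
def rays(n,px):
    K,d,p,A=cam(n); u=cv2.undistortPoints(np.array(px,float).reshape(-1,1,2),K,d).reshape(-1,2)
    return p,np.c_[u,np.ones(len(u))]@A.T
def onplane(n,px,z):
    p,r=rays(n,px); return p+r*((z-p[2])/r[:,2])[:,None]
def cloud(n,dep):
    h,w=dep.shape; g=np.stack(np.meshgrid(np.arange(w),np.arange(h)),-1)
    p,r=rays(n,g); return (p+r*dep.reshape(-1,1)).reshape(h,w,3)
def proj(n,P):
    K,d,p,A=cam(n); return cv2.projectPoints(np.array(P,float).reshape(-1,1,3),cv2.Rodrigues(A.T)[0],-A.T@p,K,d)[0].reshape(-1,2)
E
python3 - <<'E'
from h import *
for n in('scene','top'):
    p,d=vision.read_camera(n); cv2.imwrite(f'pics/{n}0.png',p[...,::-1]); np.savez(f'{n}0.npz',p=p,d=d)
    print(vision.calibration(n))
print(sensors.get_state())
E
```

```text
pics
{'fx': 476.976325209864, 'fy': 476.976325209864, 'cx': 277.2407073951133, 'cy': 205.6826041622285, 'dist_coeffs': array([0.00301256, 0.        , 0.        , 0.        , 0.        ]), 'xyz': array([ 1.18895054, -0.26332674,  0.75252442]), 'attitude': array([-1.30449478e+02,  1.15687713e-01,  7.05079199e+01])}
{'fx': 392.27543921087295, 'fy': 392.27543921087295, 'cx': 285.5944186260342, 'cy': 208.70475921733203, 'dist_coeffs': array([0.02007322, 0.        , 0.        , 0.        , 0.        ]), 'xyz': array([0.35152738, 0.01926264, 1.07032662]), 'attitude': array([-174.30858633,   -1.67497921,  -90.70329808])}
{'time_s': 0.1, 'joints': array([ 6.82621423e+01,  1.79873115e+01,  2.58750113e+00,  7.46909718e+01,
       -1.00633809e-03,  8.20014090e+01]), 'joint_vel': array([-0.02489228, -0.19102594,  0.17763135, -0.01091093, -0.02575619,
        0.09895111]), 'tau': array([ 3.10096082e-03, -4.81724811e+01,  2.99244905e+01,  1.27894440e-02,
       -8.94520008e-05,  2.13837801e-07]), 'tool_pos': array([0.13642967, 0.55816647, 0.24451864]), 'tcp_rot': array([-1.79909961e+02, -1.16356678e-02,  1.66260725e+02]), 'contact_force': array([ 0.49103169,  0.30888478, -0.36502448]), 'ft_torque': array([-0.05072144,  0.02874492,  0.00442022]), 'grip_force': 0.0, 'opening': 0.08528250487386853}
```

View pics/scene0.png

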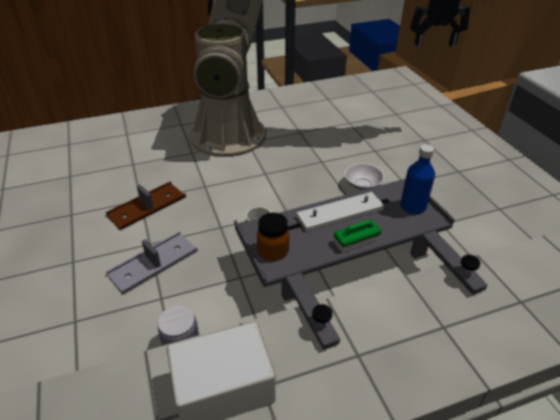

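View pics/top0.png

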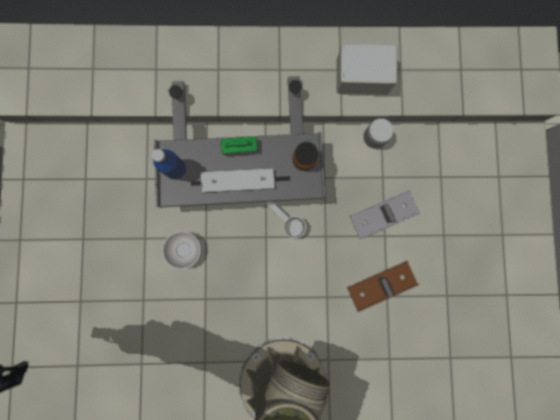

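Candidates, as top / scene pixels: grey steel tray at (385,214) / (152,262), and brown tray at (383,286) / (146,204). The grey one matches "steel"; the brown one is excluded. I'll confirm this in one enlarged crop, which also includes the strip.

Run:
```python
from h import *
t=np.load('top0.npz'); s=np.load('scene0.npz')
def crop(p,x0,y0,w,h,k): return cv2.resize(p[y0:y0+h,x0:x0+w],None,fx=k,fy=k,interpolation=cv2.INTER_CUBIC)
T=crop(t['p'],340,185,100,75,4); S=crop(s['p'],100,225,100,75,4)
T2=crop(t['p'],190,150,100,75,4); S2=crop(s['p'],290,180,100,75,4)
im=np.vstack([np.hstack([T,S]),np.hstack([T2,S2])]); im=np.clip(im.astype(float)*1.5,0,255).astype(np.uint8)
cv2.imwrite('pics/crop.png',im[...,::-1])
C=cloud('top',t['d']); Cs=cloud('scene',s['d'])
for n,c,pts in(('top',C,[(385,214),(388,213),(370,220),(405,205),(237,180),(215,200),(237,210)]),('scene',Cs,[(152,252),(152,262),(125,270),(330,212),(352,205)])):
    for x,y in pts: print(n,x,y,c[y,x].round(3))
for n,c,roi in(('top',C,(345,185,80,60)),('scene',Cs,(100,225,100,70))):
    x,y,w,h=roi; q=c[y:y+h,x:x+w].reshape(-1,3); z=q[:,2]; print(n,np.histogram(z,bins=np.arange(-.01,.08,.005)))
    k=q[(z>.035)&(z<.07)]; print(len(k),np.median(k,0),k[:,2].max())
# tray outline, top: pixels darker/bluish than tiles
```

```text
top 385 214 [ 0.438 -0.277  0.036]
top 388 213 [ 0.439 -0.28   0.053]
top 370 220 [ 0.424 -0.243  0.008]
top 405 205 [ 0.465 -0.344  0.   ]
top 237 180 [0.52  0.109 0.107]
top 215 200 [0.472 0.166 0.09 ]
top 237 210 [0.455 0.119 0.002]
scene 152 252 [ 0.462 -0.279  0.049]
scene 152 262 [ 0.453 -0.284  0.012]
scene 125 270 [ 0.45  -0.34   0.005]
scene 330 212 [0.529 0.084 0.106]
scene 352 205 [0.52  0.139 0.102]
top (array([   7, 1010, 2286, 1062,  237,   38,    8,   12,   11,    8,   12,
         14,   75,    5,    0,    0,    0]), array([-0.01 , -0.005,  0.   ,  0.005,  0.01 ,  0.015,  0.02 ,  0.025,
        0.03 ,  0.035,  0.04 ,  0.045,  0.05 ,  0.055,  0.06 ,  0.065,
        0.07 ,  0.075]))
114 [ 0.44144086 -0.28034618  0.05145175] 0.05699441964071017
scene (array([  11, 3585, 1899,  976,  251,   19,   25,   21,   24,   23,   21,
         53,   64,    0,    0,    0,    0]), array([-0.01 , -0.005,  0.   ,  0.005,  0.01 ,  0.015,  0.02 ,  0.025,
        0.03 ,  0.035,  0.04 ,  0.045,  0.05 ,  0.055,  0.06 ,  0.065,
        0.07 ,  0.075]))
161 [ 0.44988988 -0.2808527   0.04923771] 0.053455346947031135
```

View pics/crop.png

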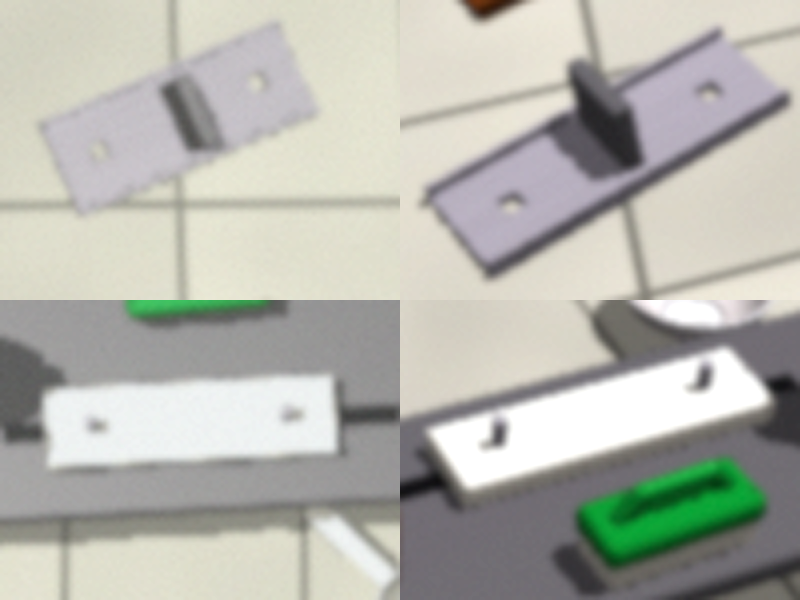

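The crop confirms it: the grey steel tray has holes at top px (365,222.5) and (404.5,205.8), and scene px (127.8,275.8) and (177,248). The pins stand at top px (214,181) and (263,178), and scene px about (315,209) and (366,197). Next I'll triangulate.

```bash
cat >> h.py <<'E'
def tri(a,b):
    p,r=rays('top',[a]); q,s=rays('scene',[b]); r,s=r[0]/np.linalg.norm(r),s[0]/np.linalg.norm(s)
    k=np.linalg.lstsq(np.c_[r,-s],q-p,rcond=None)[0]; A=p+k[0]*r; B=q+k[1]*s
    return (A+B)/2, np.linalg.norm(A-B)
def rect(n,mask,z):
    """largest contour -> plane at z -> min-area rect: centre, size, long-axis angle (deg)"""
    c=max(cv2.findContours(mask.astype(np.uint8),cv2.RETR_EXTERNAL,cv2.CHAIN_APPROX_NONE)[0],key=cv2.contourArea)
    P=onplane(n,c.reshape(-1,2),z)[:,:2]; (cx,cy),(w,h),a=cv2.minAreaRect((P*1000).astype(np.float32))
    if h>w: w,h,a=h,w,a+90
    return (cx/1000,cy/1000,w/1000,h/1000,a%180)
def roi(m,x,y,w,h):
    o=np.zeros_like(m); o[y:y+h,x:x+w]=m[y:y+h,x:x+w]; return o
E
python3 - <<'E'
from h import *
t=np.load('top0.npz')['p']; s=np.load('scene0.npz')['p']
for nm,a,b in(('holeA',(365,222.5),(127.75,275.5)),('holeB',(404.5,205.7),(177,248)),('pin+',(214,181),(366,196.8)),('pin-',(263,178.2),(315.3,209.5))):
    P,e=tri(a,b); print(nm,P.round(4),round(e,4))
print('holes top',onplane('top',[(365,222.5),(404.5,205.7)],.003).round(4),'scene',onplane('scene',[(127.75,275.5),(177,248)],.004).round(4))
for n,im,R1,R2 in(('top',t,(195,160,90,40),(340,185,90,60)),('scene',s,(290,185,100,50),(100,225,110,70))):
    f=im.astype(int); mx=f.max(2); mn=f.min(2)
    print([f[y,x].tolist() for x,y in((237,180),(375,216),(340,250),(340,212),(120,270),(60,262))])
    thr=150 if n=='top' else 180
    print(n,'strip',np.round(rect(n,roi((mn>thr),*R1),.105),4))
    blue=(f[...,2]-f[...,0])
    print(n,'tray',np.round(rect(n,roi(cv2.morphologyEx((blue>-5).astype(np.uint8),cv2.MORPH_OPEN,np.ones((3,3)))>0,*R2),.009),4))
# shelf board corners in top by depth
C=cloud('top',np.load('top0.npz')['d']); m=roi((C[...,2]>.06)&(C[...,0]>.4),140,120,200,95)
print('shelf',np.round(rect('top',m,.09),4))
# brush etc
g=(t[...,1].astype(int)-t[...,0]>50); print('brush',np.round(rect('top',roi(g,200,120,80,50),.047+.09),4))
E
```

```text
holeA [ 0.4162 -0.2957 -0.0652] 0.0968
holeB [ 0.4682 -0.2709  0.0757] 0.0914
pin+ [0.5178 0.1679 0.1142] 0.0062
pin- [0.5234 0.0486 0.1183] 0.0081
holes top [[ 0.4175 -0.2304  0.003 ]
 [ 0.4628 -0.3413  0.003 ]] scene [[ 0.4666 -0.3368  0.004 ]
 [ 0.4218 -0.2264  0.004 ]]
[[158, 161, 161], [132, 130, 133], [147, 147, 134], [142, 141, 130], [146, 145, 134], [153, 152, 140]]
top strip [5.2120e-01 1.0930e-01 1.7310e-01 4.3700e-02 9.2624e+01]
top tray [ 4.402000e-01 -2.825000e-01  1.801000e-01  6.970000e-02  1.126923e+02]
[[127, 124, 116], [75, 73, 77], [48, 46, 47], [179, 180, 178], [123, 117, 128], [140, 138, 129]]Traceback (most recent call last):
  File "<stdin>", line 10, in <module>
  File "h.py", line 23, in rect
    c=max(cv2.findContours(mask.astype(np.uint8),cv2.RETR_EXTERNAL,cv2.CHAIN_APPROX_NONE)[0],key=cv2.contourArea)
ValueError: max() iterable argument is empty
```

Run:
```python
from h import *
t=np.load('top0.npz')['p']; s=np.load('scene0.npz')['p']
A=[(365,222.5),(404.5,205.7)]; B=[(177,248),(127.75,275.5)]
for a,b in zip(A,B): P,e=tri(a,b); print('hole',P.round(4),round(e,4))
print('strip top',np.round(rect('top',roi(t.min(2)>138,190,160,95,40),.105),4))
for th in(140,150,160): print('strip scene',np.round(rect('scene',roi(s.min(2)>th,290,190,100,40),.105),4))
f=s.astype(int)
print('tray scene',np.round(rect('scene',roi(cv2.morphologyEx((f[...,2]-f[...,0]>-3).astype(np.uint8),cv2.MORPH_OPEN,np.ones((3,3)))>0,100,235,105,58),.009),4))
C=cloud('top',np.load('top0.npz')['d']); m=roi((C[...,2]>.06)&(C[...,2]<.115)&(C[...,0]>.4),150,130,185,80)
print('shelf',np.round(rect('top',m,.09),4))
for n,c in(('top',C),('scene',cloud('scene',np.load('scene0.npz')['d']))):
    q=c[(c[...,2]>.100)&(c[...,2]<.112)&(c[...,0]>.495)&(c[...,0]<.55)&(c[...,1]>.01)&(c[...,1]<.21)]; print(n,'strip z',np.median(q,0).round(4),len(q))
    q=c[(c[...,2]>.085)&(c[...,2]<.095)&(c[...,0]>.3)]; print(n,'board',q.min(0).round(3),q.max(0).round(3),np.median(q[:,2]))
    q=c[(c[...,2]>.045)&(c[...,2]<.06)&(abs(c[...,0]-.442)<.04)&(abs(c[...,1]+.283)<.04)]; print(n,'tabtop',q.mean(0).round(4),len(q))
    for nm,y0,y1 in(('bottle',.18,.36),('jar',-.09,.0)):
        q=c[(c[...,2]>.13)&(c[...,0]>.45)&(c[...,0]<.65)&(c[...,1]>y0)&(c[...,1]<y1)]; print(nm,q.min(0).round(3),q.max(0).round(3))
yaw=np.degrees(np.arctan2(.1109,-.0453)); print(yaw)
```

```text
hole [ 0.4182 -0.2285  0.0015] 0.0046
hole [ 0.4634 -0.3393  0.0018] 0.0047
strip top [5.21200e-01 1.09300e-01 1.77600e-01 4.80000e-02 9.27347e+01]
strip scene [5.2470e-01 1.0940e-01 1.7700e-01 4.8000e-02 9.2735e+01]
strip scene [5.24800e-01 1.09200e-01 1.75200e-01 4.65000e-02 9.26151e+01]
strip scene [5.24700e-01 1.09400e-01 1.73400e-01 4.40000e-02 9.27678e+01]
tray scene [ 4.343000e-01 -2.880000e-01  1.799000e-01  1.041000e-01  1.130624e+02]
shelf [ 0.5626  0.1051  0.4233  0.1944 92.6533]
top strip z [0.5205 0.1094 0.1057] 1424
top board [ 0.458 -0.283  0.085] [0.847 0.311 0.095] 0.090409011009988
top tabtop [ 0.441  -0.2816  0.0518] 94
bottle [0.525 0.238 0.13 ] [0.58  0.293 0.245]
jar [ 0.544 -0.087  0.131] [ 0.602 -0.029  0.171]
scene strip z [0.526  0.1076 0.1037] 1369
scene board [ 0.459 -0.271  0.085] [0.858 0.318 0.095] 0.08874154754431351
scene tabtop [ 0.4457 -0.2813  0.0498] 117
bottle [0.534 0.238 0.13 ] [0.583 0.292 0.241]
jar [ 0.55  -0.087  0.13 ] [ 0.608 -0.027  0.167]
112.21884151100694
```

Run:
```python
from h import *
c=np.array([.4415,-.2835])
for y in(22.3,-157.7): print(y,env.solve_ik([*c,.03],[180,0,y]),env.solve_ik([.523,.109,.2],[180,0,y-19.65]))
yaw=22.3
env.move_straight([.137,.52,.36],rate=.25)
env.move_ptp([*c,.14],[180,0,yaw])
claw.gripper_to(.06,force=60)
print(env.move_straight([*c,.0275],rate=.1,until_force=8))
s=sensors.get_state(); print(s['time_s'],s['tool_pos'],s['tcp_rot'],s['contact_force'])
claw.gripper_to(0,force=60)
s=sensors.get_state(); print(s['time_s'],s['tool_pos'],s['opening'],s['grip_force'],s['contact_force'])
env.move_straight([*c,.20],rate=.15)
s=sensors.get_state(); print(s['time_s'],s['tool_pos'],s['opening'],s['grip_force'],s['contact_force'],s['ft_torque'])
```

```text
22.3 [-41.47593352  22.08002832 -24.1014534   43.81851827   0.
 116.22406648] [   3.16045321   14.46032808   -8.50374484   67.03592707    0.
 -179.48954679]
-157.7 [-41.47593352  22.08002832 -24.1014534   43.81851827   0.
 -63.77593352] [ 3.16045321 14.46032808 -8.50374484 67.03592707  0.          0.51045321]
False
5.4917 [ 0.44197032 -0.28390106  0.02812048] [ 1.79934262e+02 -3.05864383e-02  2.23013800e+01] [1.29015099 0.50600519 0.00915485]
5.9833 [ 0.44177638 -0.28367362  0.02791008] 0.011352926494155239 59.30603563785553 [-2.15810900e-03  1.58403196e-01  3.39659265e+00]
7.2833 [ 0.44097245 -0.28307342  0.19894079] 0.011008370331890092 58.45583617687225 [ 0.34990853  0.47085366 -3.37292648] [ 0.02525427  0.00067864 -0.00666198]
```

Run:
```python
from h import *
env.move_straight([.441,-.283,.30],rate=.25)
j=env.solve_ik([.523,.109,.30],[180,0,-177.35]); print(j)
env.move_ptp([.523,.109,.30],[180,0,-177.35])
env.move_straight([.523,.109,.165],rate=.12)
env.dwell(.3)
s=sensors.get_state(); print(s['time_s'],s['joints'],s['tool_pos'],s['tcp_rot'],s['opening'],s['contact_force'],s['ft_torque'])
ims=[]
for n in('scene','top'):
    p,d=vision.read_camera(n); np.savez(f'{n}1.npz',p=p,d=d)
    x,y=(270,130) if n=='scene' else (170,125)
    ims.append(cv2.resize(p[y:y+110,x:x+140],None,fx=2.8*1.02,fy=2.8*1.02,interpolation=cv2.INTER_CUBIC))
cv2.imwrite('pics/h1.png',np.clip(np.hstack(ims).astype(float)*1.5,0,255).astype(np.uint8)[...,::-1]); print(ims[0].shape)
```

```text
[ 3.16045321 12.8294248   3.4256368  80.596212    0.          0.51045321]
11.1667 [ 3.15877088e+00  1.56062582e+01 -1.20007599e+01  6.23505480e+01
 -1.99978390e-03  5.08288456e-01] [0.52323726 0.10898756 0.16539026] [-1.79998377e+02  4.24499150e-02 -1.77349518e+02] 0.010957913757209704 [ 0.18048461  0.20125978 -3.13070311] [-0.01185711 -0.04593926 -0.03663999]
(314, 400, 3)
```

View pics/h1.png

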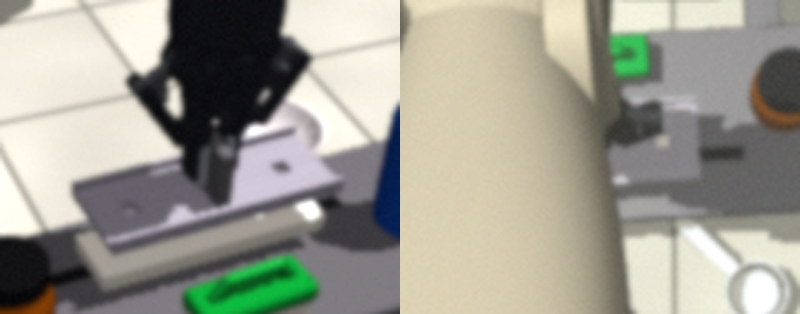

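Run:
```python
from h import *
k=2.8*1.02
sc=[(270+130/k,130+208/k),(270+281/k,130+167/k)]
H=onplane('scene',sc,.1415); print(H.round(4),H.mean(0).round(4),np.linalg.norm(H[1]-H[0]),np.degrees(np.arctan2(*(H[1]-H[0])[1::-1])))
t=(170+(660-400)/k,125+140/k); print(t,onplane('top',[t],.1405))
P,e=tri(t,sc[0]); print('hole- tri',P.round(4),e)
# tray in scene by rect on plane z: steel mask
d=np.load('scene1.npz')['d']; C=cloud('scene',d)
q=C[(C[...,2]>.13)&(C[...,2]<.152)&(abs(C[...,0]-.525)<.06)&(abs(C[...,1]-.109)<.12)]
print(np.percentile(q,[1,50,99],axis=0).round(4))
# -y end of the tray vs strip: end edges
```

```text
[[0.5302 0.0492 0.1415]
 [0.5245 0.1698 0.1415]] [0.5274 0.1095 0.1415] 0.1206627380441404 92.73392621251676
(261.03641456582636, 174.01960784313727) [[0.52807126 0.04885403 0.1405    ]]
hole- tri [0.5284 0.0494 0.1399] 0.0012235199502665737
[[0.4906 0.0195 0.1362]
 [0.5325 0.0936 0.1427]
 [0.5654 0.1984 0.1499]]
```

```bash
cat >> h.py <<'E'
def probe(x,y,zt=.131):
    p=sensors.get_state()['tool_pos']
    env.move_straight([x,y,max(.1545,min(p[2],.156))],rate=.05)
    hit=env.move_straight([x,y,zt],rate=.02,until_force=5)
    s=sensors.get_state(); print(round(s['time_s'],1),np.round([x,y],4),hit,s['tool_pos'].round(4),s['contact_force'].round(1),s['ft_torque'].round(2))
    return s['tool_pos'][2]
E
python3 - <<'E'
from h import *
env.move_straight([.5202,.109,.156],rate=.08)
x0,y0=.5202,.109
for dx,dy in((0,0),(0,-.002),(0,.002)):
    z=probe(x0+dx,y0+dy)
    if z<.14: break
    if z<.1465 : print('partial?'); break
E
```

```text
12.8 [0.5202 0.109 ] True [0.5201 0.109  0.1329] [-1.  -0.2  4.7] [-0.01 -0.01  0.  ]
```

The tray went down to flush height (0.1329 = 0.105 + 0.0279) with only light force. I'll release it and check.

Run:
```python
from h import *
p=sensors.get_state()['tool_pos']
claw.gripper_to(.035); s=sensors.get_state(); print(s['opening'],s['grip_force'],s['contact_force'].round(1))
env.move_straight([p[0],p[1],.24],rate=.12)
env.move_ptp([.40,-.05,.36],[180,0,-177.35])
env.move_ptp([.20,-.40,.36],[180,0,-177.35])
env.dwell(.5)
ims=[]
for n in('scene','top'):
    im,d=vision.read_camera(n); np.savez(f'{n}2.npz',p=im,d=d); x,y=(270,130) if n=='scene' else (170,125); k=2.856
    ims.append(cv2.resize(im[y:y+110,x:x+140],None,fx=k,fy=k,interpolation=cv2.INTER_CUBIC))
    C=cloud(n,d); q=C[(C[...,2]>.142)&(C[...,2]<.17)&(abs(C[...,0]-.523)<.04)&(abs(C[...,1]-.109)<.05)]; print(n,'tabtop',len(q),q.mean(0).round(4),q[:,2].max())
    for sg in(-1,1):
        q=C[(abs(C[...,0]-.523)<.02)&(abs(C[...,1]-.109-sg*.075)<.01)]; print(n,'plate z',np.median(q[:,2]).round(4))
cv2.imwrite('pics/f.png',np.clip(np.hstack(ims).astype(float)*1.5,0,255).astype(np.uint8)[...,::-1])
print(sensors.get_state()['time_s'])
```

```text
0.03528103432972485 0.0 [ 0.5 -1.4 -0.3]
scene tabtop 165 [0.528  0.1074 0.152 ] 0.15903968816046177
scene plate z 0.1099
scene plate z 0.1099
top tabtop 110 [0.5213 0.1074 0.1566] 0.16199012146263048
top plate z 0.112
top plate z 0.1117
17.225
```

View pics/f.png

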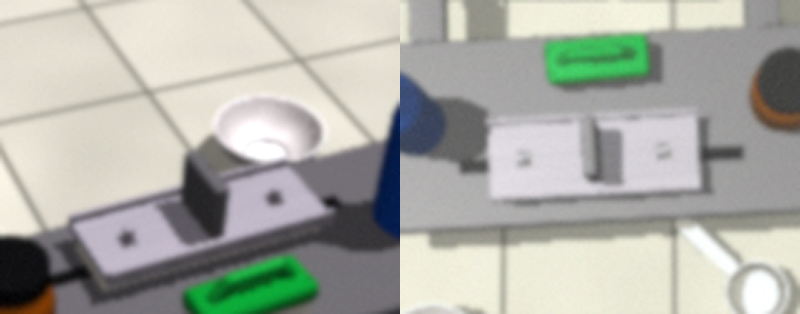

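The pictures show the tray lying level on the strip, with both plate ends at the same height. A pin shows in each hole, at crop px (127,238) and (274,198) in the scene view and (523,158) and (663,151) in the top view. Nothing else has moved, so I'm handing it in.

```bash
python3 -c "
from h import *
print(env.finish_job())"
```

```text
the job is handed in; nothing more can be done
None
```

The steel drip tray hangs flush on the pin strip with a pin through each hole. It has been released, nothing else was disturbed, and the job is handed in at about 17 s; the hand-in call gave no verdict.

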